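Gauge the gap and press the cover block home

ROBOT

A 7-joint arm with a two-finger parallel gripper is mounted at the origin on a cart in front of the work surface, level with it; the furniture and walls round the work are solid. World frame = base frame: x ahead of the robot, y to its left, z up, the work surface at z = 0. Lengths are in m, angles in degrees, forces in N, time in s.
With the tool pointing down it reaches from about 0.35 to 0.9 m from the base axis. Payload 8.1 kg.
Tool frame: the origin (TCP) lies between the finger pads; the fingertips stand 8 mm ahead of it and the grasp point (between the pads) lies 11 mm behind it; z points along the fingers, y is the direction in which the jaws open and shut (so a half turn about z gives the same grasp; the last joint's range is limited). The gripper opens to 92 mm and grips with 3 to 60 N. Pads are 19 mm wide; open, the fingers measure 130 mm over their backs; the gripper's body (75 mm by 190 mm) begins 47 mm behind the grasp point.
Start: joints at [-74.576, 24.895, 1.432, 90.138, -0.665, 64.973, -4.303], TCP at [0.227, 0.582, 0.235] pointing down, gripper open.
Joint ranges: [-149.89, 149.89], [-25.12, 119.58], [-72.63, 75.52], [4.76, 147.25], [-75.54, 255.54], [6.69, 114.76], [-157.13, 157.13]. Speed limits (degrees/s): [127.2, 127.2, 172.46, 172.46, 180, 180, 180].

INTERFACE

Orientations are given as a 3x3 rotation matrix whose columns are the frame's x, y, z axes.
In Python, from bench import env gives the robot as it stands.
- The arm moves only by the tool step_arm, never from a script. Its argument "increments" is a list that holds one entry, the list of rows, each a list of 7 numbers: the opening, from -1 (shut) to 1 (fully open), then the shift along the tool's x, y, z in mm, then the turn, a rotation vector about the tool's x, y, z in degrees. A call has 1 to 12 rows; each row shifts and turns the commanded pose from where the row before left it, along the tool's axes as they then stand; what a row does not reach is not made up. A row lasts 1/10 s, in which the tool goes at most 50 mm and 8.59 degrees, less where a joint would pass 70% of its speed; a pose out of reach is approached as far as the arm can. A call with a gripper value outside its range is refused whole. The fingers move at their own pace and stop on an object; "grip_force" is the grip in N (left out, the last holds). Time passes only in rows, so rows that do not move let the fingers close. It gives the time, the measured TCP pose, the force and the opening at its end, in the units of the state.
- env.observe(): the state, without advancing time (a new reading comes with each control period).
- env.grab_frame(name): name is "scene" or "top"; returns a dict with "color" (384x512x3 uint8, red, green, blue), "camera_matrix" (3x3 intrinsics, pixels), "view" (4x4, takes a point from world to camera coordinates). Camera axes: x right, y down, z forward; pixel columns grow to the right and rows downward; lengths in m; the calibration is good to about 2 mm. A picture is of the moment at which its call begins. There is no depth.
- env.close_job(): hands the job in, once; it reports no verdict.
Trained networks look in the newest picture that a camera, given by its name, has taken for a name from the list of things; names that differ only in an ending like _2 or _b are one class to them, and where a whole thing is asked for, a point or a joint stands for the part that bears it (a point fixed in the world has none). Each returns a list of dicts, best first, with "p" (0 to 1); they miss things now and then, are a little off and sometimes report something else, mostly with a low value. They report only what shows in the picture. A call takes as long as a camera call.
- env.silhouettes(camera, thing): "region" (384x512 bool, what is visible of it) and "extent" ([left, top, right, bottom] in pixels, round what is visible of it).
The state is a dict: "clock": time; "qpos": joint angles; "dq": joint speeds; "tau": joint torques, N m; "eef_pos": TCP position; "orientation": TCP orientation; "contact_force": force on the tool from outside, world axes, zero at the start; "moment": the same for the moment, N m; "opening": opening from 0.0 (shut) to 1.0 (fully open).
Only numpy, scipy, OpenCV 4.12 (cv2) and the standard library are available. Lean on these libraries where they do the work, as an engineer would, in place of code of your own. Each camera call takes 0.05 s, during which the arm holds its last target.

TASK

Set up the plate press: take the blue-handled gauge out of the wooden stand, slide its blade down into the gap between the fixed back plate and the loose white cover block until the gauge's shoulder sits on top of the plate, and let go of it. Then pump the trigger - squeeze it towards the handle, let it spring back, again and again - so that the notched rod walks forward until its sprung pad pushes the block home onto the blade, and finish still holding the trigger squeezed so that the mouth of the dark sleeve stands in the green band of the pad's stem: firm, but never on into the red, or the glass cracks. Do not push the rod or the pad by hand, and leave the yellow and red gauges, the bottles and the flask where they are.

Things in the scene. Friction and masses are not known exactly. Their poses are not given: they have to be found in the camera images.
- press: plate press, fixed: aluminium base 252 x 90 x 12 mm. Origin under the base, x = push direction, y to its left, z up. In its frame (mm): base x -100 to 152; grey handle x -66 to -50; orange trigger in front of it; notched rod and pad along the axis at z 42; white block; fixed back plate x 118 to 132, y -40 to 40, top z 70. Grey cheeks x -74 to 8 up to z 78, pivot ears x -41 to -15 up to z 110
- gap (a point): middle of the upper edge of the back plate's face, press frame (118, 0, 70) mm. The gap lies on its -x side: 9 to 10.5 mm wide at the start (plate face to block face), 58 mm deep, open above and at both sides. Axes as the press
- handle_grip (a point): middle of the fixed grey handle, which ends 20 mm above it and is 16 mm thick (press x, 8 mm either side of this point) and 22 mm wide; nothing stands behind it above 80 mm over the bench
- trigger_grip (a point): on the front (+x) face of the orange trigger at half height of its grip, about 148 mm over the bench (grip from 118 to 164 mm, 12 mm thick, 20 mm wide). At rest this face is 58 mm in front of the handle's rear face, fully squeezed 42 mm. Nothing stands in front of it for 50 mm above 80 mm over the bench. Holding the green band takes about 12 N here, more lower down
- trigger (a joint): rad: 0 = sprung forward (rest), 0.34 = fully squeezed (stop). Pin 50 mm below the grip's middle; the grip moves 17 mm to press -x; return spring 2 to 4 N at the grip. Squeezing drives the rod forward 38 mm per rad once the pawl has caught a notch (5 mm apart): 8 to 13 mm a full stroke; let go, the pawl clicks back over the notches, which needs nearly full release
- rod (a joint): travel of the notched steel rod to press +x, m: 0 = fully back, starts at 0.006 to 0.024. A friction brake of 2.5 N holds it between strokes; more pressure than that is lost when the trigger is let go, as the rod slides back a little: the pad presses firmly only while the trigger is held
- pad (a joint): how far the pad's stem has sunk into the dark sleeve on the rod's end, m: 0 = free, 0.0155 = end stop. Spring 1.5 N per mm. Bands as they vanish into the sleeve: white 0 to 4.4 mm, green 4.4 to 9.4 mm, red beyond
- pad_face (a point): centre of the pad's front face (black disc 33 mm across, 42 mm over the bench), 20 to 40 mm from the block at the start
- block_centre (a point): centre of the loose white cover block with a glass front: 24 mm (press x) x 70 x 58 mm high, 0.2 kg, on the press base between low guide rails, its top level with the back plate's top; axes as the press
- gauge_blue_grip (a point): centre of the blue handle of the 6 mm gauge: 14 (x) x 30 (y) x 42 mm high; under it a shoulder 26 x 44 x 5 mm, then a steel blade 6 (x) x 40 (y) x 52 mm long, its lowest 6 mm 3.6 mm thick. z up; either face may go to the plate. It stands upright in one slot of the stand, shoulder on its top. 0.08 kg. Seated in the press this point is 26 mm above the plate's top
- gauge_yellow_grip (a point): the same point of the yellow-handled gauge (4 mm blade), which stays in the stand
- gauge_red_grip (a point): the same point of the red-handled gauge (8 mm blade), which stays in the stand
- gauge_stand: wooden stand, fixed, 150 (x) x 66 (y) x 62 mm high, origin under its middle; three slots at x = -42, 0, 42 mm, each 9.5 x 45 mm (x, y), 58 mm deep, hold the gauges in any order
- bottle_clear_2: clear bottle with blue cap, 56 x 56 x 102 mm, bystander; origin under it
- squeeze_bottle: small white dropper bottle, 41 x 41 x 83 mm, bystander; origin under it
- flask_2: small glass flask with stopper, 29 x 29 x 98 mm, bystander; origin under it

How it is judged (in metres and radians):
On the way, in this order (a step that is already met when the one before it is completed fails the run):
1. the blue gauge stands in the gap, its shoulder down on the plate, let go, with the pad not yet at the block (z of gauge_blue_grip in the frame of press between 0.092 and 0.099 m and y of gauge_blue_grip in the frame of press between -0.014 and 0.014 m and x of gauge_blue_grip in the frame of press between 0.106 and 0.119 m and angle between gauge_blue_grip's own z axis and vertical below 0.08 rad and contact force between the fingers and gauge_blue below 0.1 N and contact force between rod and cover_block below 0.1 N), for 0.2 s.
2. the pad has come up to the block by pumping and presses on it (value of joint pad above 0.001 m), for 0.1 s.
At the end, for the whole second after the job is handed in: blue gauge in the gap, shoulder on the plate within 3 mm, upright within 0.08 rad, not held; block home on it (gap 6 mm within 1.4 mm); stem sunk 3.4 to 10.4 mm into the sleeve (5 to 16 N on the block); fingers still hold the trigger squeezed with over 1.5 N (z of gauge_blue_grip in the frame of press between 0.092 and 0.099 m and y of gauge_blue_grip in the frame of press between -0.014 and 0.014 m and x of gauge_blue_grip in the frame of press between 0.106 and 0.119 m and angle between gauge_blue_grip's own z axis and vertical below 0.08 rad and x of block_centre in the frame of press between 0.0986 and 0.1014 m and value of joint pad between 0.0034 and 0.0104 m and contact force between rod and cover_block above 3 N and value of joint trigger above 0.03 rad and contact force between the fingers and trigger above 1.5 N and contact force between the fingers and gauge_blue below 0.1 N); the arm keeps its last pose, push and grip.
It fails at once if the pad is driven into the red (stem sunk more than 12 mm, 18 N): the glass cracks (value of joint pad above 0.012 m).
It fails at once if the rod or pad is pushed by the robot itself (contact force between the arm and rod above 2 N).
It fails at once if the rod or pad is pushed by the fingers (contact force between the fingers and rod above 2 N).
It fails at once if another gauge, a bottle or the flask is moved more than 15 mm (distance of any of gauge_yellow_grip, gauge_red_grip, bottle_clear_2, squeeze_bottle, flask_2 from where it was at the start of the episode above 0.015 m).
It also fails if it takes over 64 s, if anything falls off the work surface, if the arm or the gripper's body presses on something with over 40 N, if the wrist force passes 120 N, or if a joint passes its speed limit or range.

## Working session

There is one attempt and no reset: what is moved stays moved. The work goes in short steps, Python scripts to look and compute and a tool call to move; the robot and the scene stay as the last step left them, time stands still between calls to the robot, and variables do not carry over. Pictures are saved under pics/ and viewed, and the job is handed in when it is done.

Besides the shell and the picture viewer there is one more tool, called after "Emit:" as a command line: name --argument value ..., lists and objects as JSON in quotes. step_arm: Moves the arm, as the interface text tells. Its arguments: {"type":"object","properties":{"increments":{"type":"array","items":{"type":"array","items":{"type":"array","items":{"type":"number"}}}},"grip_force":{"type":"number"}},"required":["increments"]}

```bash
mkdir -p pics; ls; python3 - <<'E'
from bench import env
import cv2,numpy as np
s=env.observe(); print(s)
for n in("scene","top"):
    f=env.grab_frame(n); cv2.imwrite(f"pics/{n}0.png",cv2.resize(f["color"][:,:,::-1],(800,600),interpolation=cv2.INTER_CUBIC))
    print(n,f["camera_matrix"],f["view"])
    for t in["press","gauge_stand","gauge_blue_grip","gauge_yellow_grip","gauge_red_grip","block_centre","trigger_grip","handle_grip","pad_face","bottle_clear_2","squeeze_bottle","flask_2"]:
        r=env.silhouettes(n,t)
        print(t,[(round(float(d["p"]),2),[int(v) for v in d["extent"]]) for d in r[:2]])
E
```

```text
pics
{'clock': 0.0, 'qpos': array([-74.57729656,  24.93709433,   1.43196476,  90.18883929,
        -0.66565757,  64.97473358,  -4.30255991]), 'dq': array([-0.02579512,  0.1507063 ,  0.05963104,  0.01158147,  0.05165127,
       -0.07498438,  0.02556116]), 'tau': array([-1.03957907e-03, -6.67836356e+01,  9.84502137e-01, -3.14461327e+01,
       -6.05132477e-02,  4.26825334e-02,  1.68616211e-04]), 'eef_pos': array([0.22691864, 0.58180721, 0.23394   ]), 'orientation': array([[-9.31651034e-01,  3.63354021e-01, -4.54781700e-04],
       [ 3.63354279e-01,  9.31649761e-01, -1.54614158e-03],
       [-1.38099498e-04, -1.60571128e-03, -9.99998701e-01]]), 'contact_force': array([-0.51150263,  0.08137974,  0.57659465]), 'moment': array([ 0.04641819, -0.00146423, -0.02743347]), 'opening': 1.00070771999929}
scene [[418.4282407   0.        264.211291 ]
 [  0.        418.4282407 186.282417 ]
 [  0.          0.          1.       ]] [[-0.71404599 -0.69965288  0.02498339  0.6058106 ]
 [-0.33820222  0.31347466 -0.88732908  0.183672  ]
 [ 0.61299069 -0.64204321 -0.46045948  1.01583175]
 [ 0.          0.    
[... 779 characters left out ...]
0482]
 [ 0.          0.          0.          1.        ]]
press [(0.74, [286, 150, 406, 259])]
gauge_stand [(0.82, [225, 150, 253, 220])]
gauge_blue_grip [(0.82, [227, 196, 249, 212])]
gauge_yellow_grip [(0.79, [230, 181, 249, 191]), (0.29, [285, 144, 414, 260])]
gauge_red_grip [(0.63, [229, 162, 248, 174])]
block_centre [(0.62, [305, 214, 333, 245])]
trigger_grip [(0.64, [248, 134, 259, 150]), (0.61, [359, 181, 367, 194])]
handle_grip [(0.81, [287, 143, 412, 257])]
pad_face [(0.73, [306, 212, 329, 243]), (0.5, [328, 207, 341, 221])]
bottle_clear_2 [(0.96, [147, 212, 177, 240])]
squeeze_bottle [(0.82, [150, 157, 172, 179])]
flask_2 [(0.64, [358, 183, 368, 196]), (0.43, [245, 133, 261, 147])]
```

View pics/scene0.png

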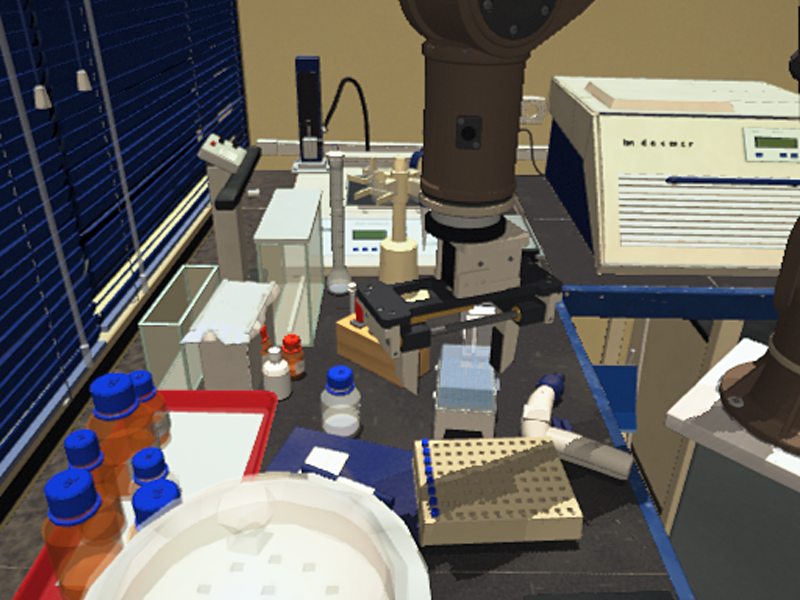

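View pics/top0.png

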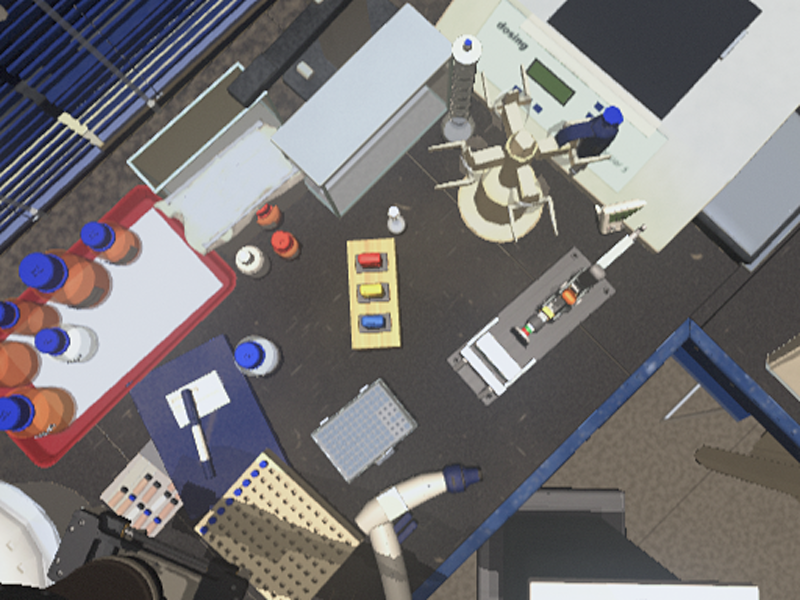

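```bash
python3 - <<'E'
from bench import env
import cv2,numpy as np
f=env.grab_frame("top")["color"]
c=f[120:280,210:430,::-1]; cv2.imwrite("pics/t1.png",cv2.resize(c,None,fx=3.6,fy=3.6,interpolation=cv2.INTER_CUBIC))
f=env.grab_frame("scene")["color"]
c=f[150:300,150:350,::-1]; cv2.imwrite("pics/s1.png",cv2.resize(c,None,fx=4,fy=4,interpolation=cv2.INTER_CUBIC))
E
```

```text
(no output)
```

View zoomed.

View pics/t1.png

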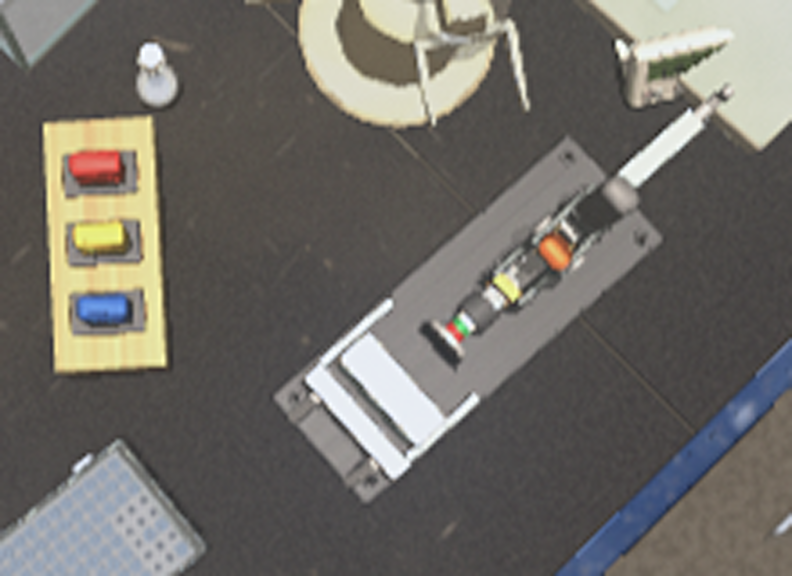

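View pics/s1.png

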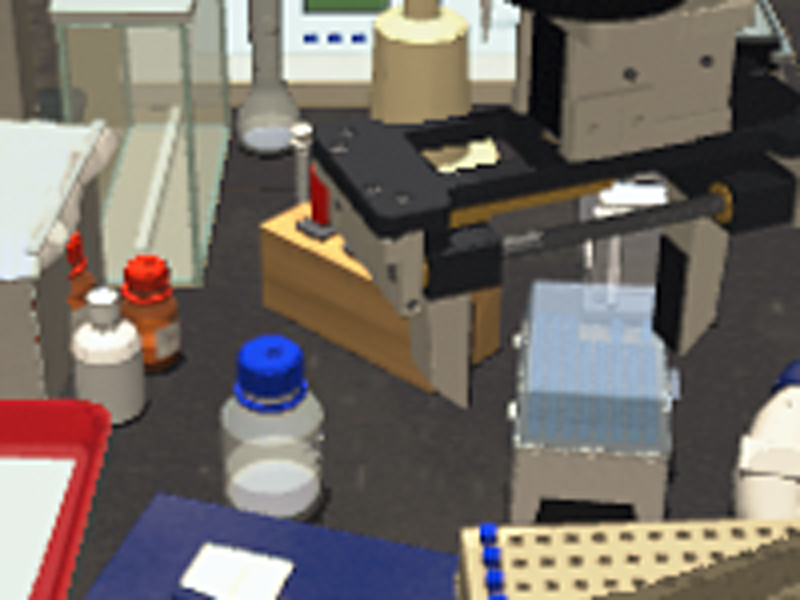

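```bash
cat > h.py <<'E'
from bench import env
import cv2,numpy as np
def frame(n): return env.grab_frame(n)
def crop(f,x0,y0,x1,y1,s,name):
    c=f["color"][y0:y1,x0:x1,::-1]
    c=cv2.resize(c,None,fx=s,fy=s,interpolation=cv2.INTER_CUBIC)
    for x in range((x0+9)//10*10,x1,10): cv2.putText(c,str(x),(int((x-x0+.5)*s),8),0,.3,(0,255,255)); cv2.line(c,(int((x-x0+.5)*s),10),(int((x-x0+.5)*s),14),(0,255,255))
    for y in range((y0+9)//10*10,y1,10): cv2.putText(c,str(y),(0,int((y-y0+.5)*s)),0,.3,(0,255,255))
    cv2.imwrite(f"pics/{name}.png",c)
def proj(f,P):
    P=np.atleast_2d(P); C=(f["view"][:3,:3]@P.T).T+f["view"][:3,3]; u=(f["camera_matrix"]@C.T).T
    return u[:,:2]/u[:,2:]
def ray(f,u,v,z):
    R=f["view"][:3,:3];t=f["view"][:3,3]; d=R.T@np.linalg.inv(f["camera_matrix"])@[u,v,1]; o=-R.T@t
    return o+d*(z-o[2])/d[2]
E
python3 - <<'E'
from h import *
f=frame("top")
crop(f,280,150,400,265,6.6,"t2")
crop(f,220,145,262,230,7,"t3")
E
```

```text
(no output)
```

View pics/t2.png

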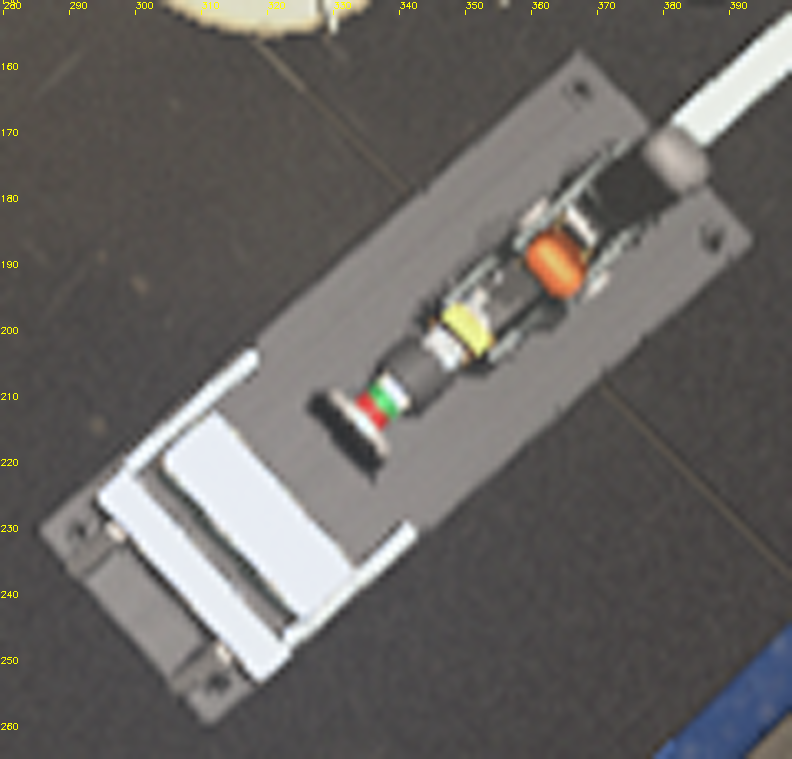

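View pics/t3.png

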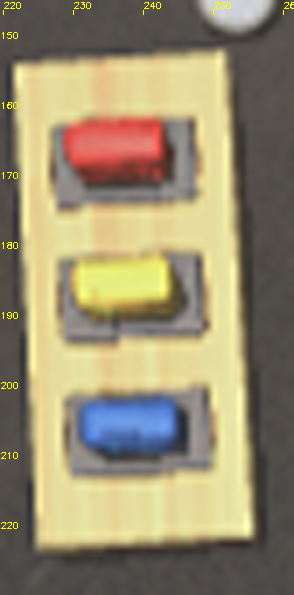

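```bash
python3 - <<'E'
from h import *
from scipy.optimize import least_squares
f=frame("top")
def px(l,x0,y0,s): return np.array([[x0+a/s-.5,y0+b/s-.5] for a,b in l])
U=px([(580,50),(752,240),(40,530),(208,722),(128,473),(98,495),(290,655),(262,683)],280,150,6.6)
L=np.array([(-100,-45,12),(-100,45,12),(152,-45,12),(152,45,12),(118,-40,70),(132,-40,70),(118,40,70),(132,40,70)])/1000
def W(p,L):
    c,s=np.cos(p[2]),np.sin(p[2]); return np.c_[p[0]+c*L[:,0]-s*L[:,1],p[1]+s*L[:,0]+c*L[:,1],L[:,2]]
def fit(L,U,p0): 
    r=least_squares(lambda p:(proj(f,W(p,L))-U).ravel(),p0,loss="soft_l1"); return r
r=fit(L,U,[.55,.1,2.4]); p=r.x; print("press",p,np.degrees(p[2])); print(r.fun.reshape(-1,2).round(2))
r=fit(L[4:],U[4:],p);print("plate only",r.x,np.degrees(r.x[2]))
r=fit(L[:4],U[:4],p);print("base only",r.x,np.degrees(r.x[2]))
# block
B=px([(214,412),(162,465),(352,572),(300,620)],280,150,6.6)
c,s=np.cos(p[2]),np.sin(p[2])
for u in B:
    w=ray(f,*u,.07)[:2]-p[:2]; print("block corner",(c*w[0]+s*w[1])*1e3,(-s*w[0]+c*w[1])*1e3)
# stand: corners z 62
S=px([(14,64),(222,50),(38,550),(255,538)],220,145,7)
# long axis x. in image vertical
for sg in (1,):
    L2=np.array([(75,33,62),(75,-33,62),(-75,33,62),(-75,-33,62)])/1000
    r=fit(L2,S,[.55,.35,0]); q=r.x; print("stand",q,np.degrees(q[2]),r.fun.reshape(-1,2).round(2))
# gauges top: z=62+5+42=109
for n,cs in dict(red=[(65,118),(160,118),(168,155),(70,150)],).items(): pass
for t in ["gauge_blue_grip","gauge_yellow_grip","gauge_red_grip"]:
    d=env.silhouettes("top",t)[0]; m=d["region"]; v,u=np.nonzero(m); print(t,d["extent"],ray(f,u.mean(),v.mean(),.085), u.mean(),v.mean())
for x in (-42,0,42):
    print(x,W(q,np.array([[x/1000,0,.088]])))
np.save("pq.npy",np.array([p,q]))
for n,l in dict(gap=(118,0,70),handle=(-58,0,150),trig=(0,0,148),rest=(-8,0,148)).items(): print(n,W(p,np.array([l])/1000), proj(f,W(p,np.array([l])/1000)))
E
```

```text
press [0.5269532  0.13986984 2.3072892 ] 132.19793312313823
[[ 0.25 -0.8 ]
 [ 1.4  -0.08]
 [-1.06  0.14]
 [ 0.39  1.48]
 [-0.3  -0.86]
 [-0.67  0.17]
 [ 0.46  0.01]
 [-0.24  0.18]]
plate only [0.52633074 0.13903259 2.30235336] 131.9151302049094
base only [0.52718051 0.1404839  2.30520418] 132.07847033564482
block corner 84.88182039857486 -34.558537273910005
block corner 108.83103323269144 -32.90983384608128
block corner 86.12232258292333 32.83893198042265
block corner 108.8573571120553 33.20564403442797
stand [0.54759028 0.38433461 0.07739972] 4.434677280623302 [[-0.19  0.41]
 [ 0.29  0.41]
 [ 0.12 -0.28]
 [-0.22 -0.53]]
gauge_blue_grip [230.0, 197.0, 250.9, 215.0] [0.5052868  0.37931881 0.085     ] 239.5511111111111 205.88
gauge_yellow_grip [227.8, 181.3, 248.5, 191.6] [0.54660702 0.38288198 0.085     ] 238.25423728813558 186.38135593220338
gauge_red_grip [227.0, 164.8, 249.8, 175.3] [0.58739781 0.38511037 0.085     ] 237.59057971014494 167.30072463768116
-42 [[0.50571603 0.38108706 0.088     ]]
0 [[0.54759028 0.38433461 0.088     ]]
42 [[0.58946454 0.38758215 0.088     ]]
gap [[0.44769333 0.22728764 0.07      ]] [[311.20171122 234.47656314]]
handle [[0.56591145 0.09690177 0.15      ]] [[380.69613342 174.51765939]]
trig [[0.5269532  0.13986984 0.148     ]] [[358.77450613 193.98627763]]
rest [[0.53232675 0.13394321 0.148     ]] [[361.77616517 191.3134543 ]]
```

```bash
cat >> h.py <<'E'
from scipy.spatial.transform import Rotation as Ro
def down(yaw): # yaw of tool y
    a=np.radians(yaw); y=np.array([np.cos(a),np.sin(a),0]); z=np.array([0,0,-1.]); return np.c_[np.cross(y,z),y,z]
def plan(pos,yaw,op,n=None,s=None):
    s=s or env.observe(); p=np.array(s["eef_pos"]);R=np.array(s["orientation"]); T=down(yaw)
    rv=Ro.from_matrix(R.T@T).as_rotvec(degrees=True); d=np.array(pos)-p
    n=n or int(max(np.ceil(np.linalg.norm(rv)/8.2),np.ceil(np.linalg.norm(d)/.045),1))
    rows=[];
    for i in range(n):
        sh=R.T@(d/n)*1e3; rows.append([op]+[round(float(v),1) for v in sh]+[round(float(v),2) for v in rv/n]); R=R@Ro.from_rotvec(rv/n,degrees=True).as_matrix()
    print("now",p.round(4),"rows",n); print(rows)
def st():
    s=env.observe(); R=s["orientation"]; print("t",round(s["clock"],2),"p",np.round(s["eef_pos"],4),"yaw",round(np.degrees(np.arctan2(R[1,1],R[0,1])),2),"tilt",np.round(R[:2,2],4),"F",np.round(s["contact_force"],2),"op",round(s["opening"],3))
E
python3 - <<'E'
from h import *
plan([.505,.381,.15],4.4,-.52)
E
```

```text
now [0.2271 0.5823 0.2347] rows 8
[[-0.52, -41.5, -10.8, 10.6, 0.0, -0.0, 8.04], [-0.52, -42.6, -4.9, 10.6, 0.0, -0.0, 8.04], [-0.52, -42.9, 1.1, 10.6, 0.0, -0.0, 8.04], [-0.52, -42.3, 7.1, 10.6, 0.0, -0.0, 8.04], [-0.52, -40.9, 12.9, 10.6, 0.0, -0.0, 8.04], [-0.52, -38.7, 18.5, 10.6, 0.0, -0.0, 8.04], [-0.52, -35.7, 23.7, 10.6, 0.0, -0.0, 8.04], [-0.52, -32.1, 28.5, 10.6, 0.0, -0.0, 8.04]]
```

Emit:
step_arm --increments '[[[-0.52,-41.5,-10.8,10.6,0,0,8.04],[-0.52,-42.6,-4.9,10.6,0,0,8.04],[-0.52,-42.9,1.1,10.6,0,0,8.04],[-0.52,-42.3,7.1,10.6,0,0,8.04],[-0.52,-40.9,12.9,10.6,0,0,8.04],[-0.52,-38.7,18.5,10.6,0,0,8.04],[-0.52,-35.7,23.7,10.6,0,0,8.04],[-0.52,-32.1,28.5,10.6,0,0,8.04],[-0.52,0,0,0,0,0,0],[-0.52,0,0,0,0,0,0]]]' --grip_force 20

```text
clock: 2.65
eef_pos: [0.5056, 0.3799, 0.1496]
orientation: [[-0.075, 0.997, -0.0], [0.997, 0.075, -0.001], [-0.001, -0.0, -1.0]]
contact_force: [-0.7, 1.0, -0.3]
opening: 0.246
```

```bash
python3 - <<'E'
from h import *
st()
f=frame("top");crop(f,200,120,300,240,5,"t4")
f=frame("scene");crop(f,170,90,330,250,4.5,"s4"); 
for t in ["gauge_blue_grip"]:
    for d in env.silhouettes("scene",t)[:2]: print(d["p"],d["extent"])
print("exp",proj(f,[[.5057,.381,.088]]))
plan([.505,.381,.082],4.4,-.52)
E
```

```text
t 2.65 p [0.5056 0.3799 0.1496] yaw 4.28 tilt [-0.0002 -0.0007] F [-0.67  0.97 -0.33] op 0.246
0.6 [248.2, 199.0, 268.3, 222.6]
0.19 [299.1, 197.3, 326.7, 200.5]
exp [[256.3099224  207.99104799]]
now [0.5037 0.3825 0.1501] rows 2
[[-0.52, -0.8, 0.6, 34.1, -0.01, -0.03, 0.08], [-0.52, -0.8, 0.6, 34.1, -0.01, -0.03, 0.08]]
```

View pics/s4.png

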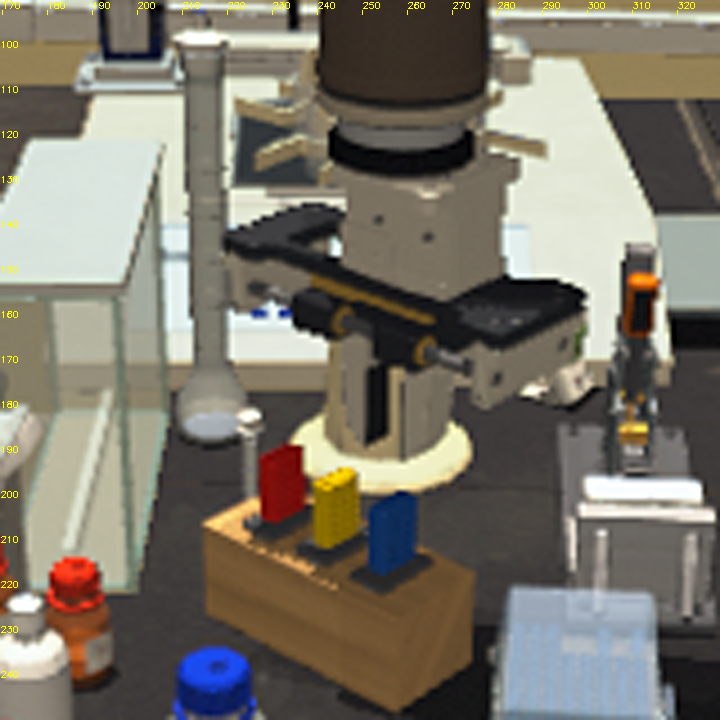

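View pics/t4.png

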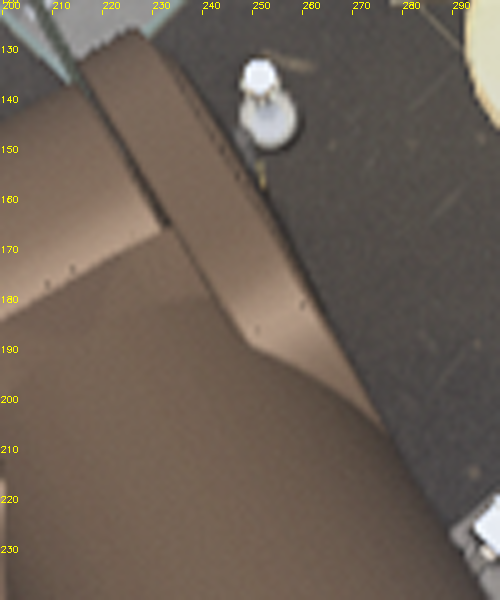

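```bash
python3 - <<'E'
from h import *
P=[]
for i in range(4):
    f=frame("scene"); s=env.observe(); P.append(s["eef_pos"])
print(np.mean(P,0),np.std(P,0))
crop(f,230,160,285,230,10,"s5")
m=np.mean(P,0)
y=s["orientation"][:,1]
for k in(-.0115,.0115): print(proj(f,[m+k*y+[0,0,-.008]]))
print(proj(f,[[.505,.381,z] for z in(.067,.109)]))
E
```

```text
[0.50392152 0.38224052 0.15024307] [1.91959979e-04 2.40481555e-04 3.03672086e-05]
[[260.44003973 190.62202216]]
[[253.25722134 187.61702893]]
[[256.36957254 215.32055259]
 [256.64844801 200.73431894]]
```

View pics/s5.png

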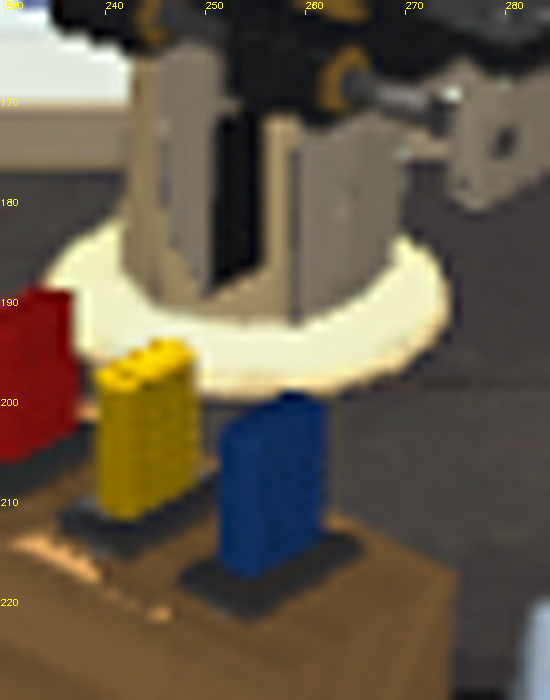

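```bash
python3 - <<'E'
from h import *
f=frame("scene")
a=np.radians(4.4);ex=np.array([np.cos(a),np.sin(a),0]);ey=np.array([-np.sin(a),np.cos(a),0])
for c in([.505,.381,.088],[.505,.378,.088]):
  for sx in(-1,1):
    for sy in(-1,1):
      print(sx,sy,[proj(f,[np.array(c)+sx*.007*ex+sy*.015*ey+[0,0,sz]]).round(1).tolist() for sz in(-.021,.021)])
E
```

```text
-1 -1 [[[262.4, 214.0]], [[262.7, 199.5]]]
-1 1 [[[254.5, 218.7]], [[254.8, 203.9]]]
1 -1 [[[258.2, 212.1]], [[258.5, 197.6]]]
1 1 [[[250.3, 216.7]], [[250.5, 202.0]]]
-1 -1 [[[263.2, 213.6]], [[263.6, 199.1]]]
-1 1 [[[255.4, 218.2]], [[255.7, 203.5]]]
1 -1 [[[259.0, 211.7]], [[259.3, 197.2]]]
1 1 [[[251.2, 216.2]], [[251.4, 201.6]]]
```

Emit:
step_arm --increments '[[[-0.52,-0.6,0.3,23,0,0,0.1],[-0.52,-0.6,0.3,23,0,0,0],[-0.52,0,0,22,0,0,0],[-0.52,0,0,0,0,0,0],[-0.52,0,0,0,0,0,0]]]'

```text
clock: 3.55
eef_pos: [0.5055, 0.3799, 0.0823]
orientation: [[-0.075, 0.997, -0.0], [0.997, 0.075, -0.0], [-0.0, -0.0, -1.0]]
contact_force: [-0.2, 0.3, -0.1]
opening: 0.241
```

```bash
python3 - <<'E'
from h import *
f=frame("scene");st();crop(f,225,160,290,230,9,"s6")
E
```

```text
t 3.6 p [0.506  0.3802 0.083 ] yaw 4.29 tilt [0.001  0.0007] F [0.01 0.5  0.24] op 0.243
```

View pics/s6.png

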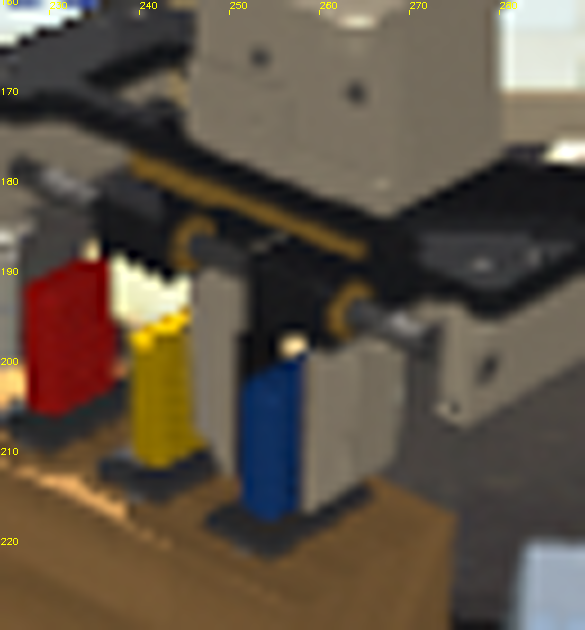

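Emit:
step_arm --increments '[[[-1,0,0,0,0,0,0],[-1,0,0,0,0,0,0],[-1,0,0,0,0,0,0],[-1,0,0,0,0,0,0],[-1,0,0,-15,0,0,0],[-1,0,0,-25,0,0,0],[-1,0,0,-30,0,0,0],[-1,0,0,-30,0,0,0],[-1,0,0,0,0,0,0]]]' --grip_force 20

```text
clock: 4.5
eef_pos: [0.5078, 0.381, 0.1874]
orientation: [[-0.074, 0.997, 0.006], [0.997, 0.074, 0.005], [0.005, 0.006, -1.0]]
contact_force: [0.8, -0.5, -0.7]
opening: 0.152
```

```bash
python3 - <<'E'
from h import *
f=frame("scene");st();crop(f,205,120,315,230,6,"s7")
E
```

```text
t 4.55 p [0.5067 0.3804 0.185 ] yaw 4.26 tilt [0.0034 0.0032] F [ 0.84 -0.57 -1.45] op 0.154
```

View pics/s7.png

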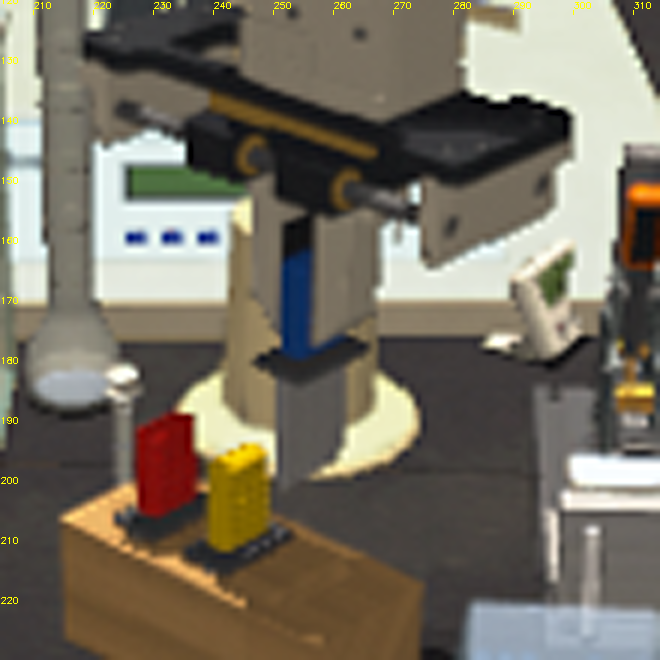

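```bash
python3 - <<'E'
from h import *
st()
for p in([0.5269532,0.13986984,2.3072892],[.52633,.13903,2.30235],[0.52718051,0.1404839,2.30520418]):
    c,s=np.cos(p[2]),np.sin(p[2]); print(p[0]+c*.1135,p[1]+s*.1135,np.degrees(p[2])-180)
plan([.4502,.2238,.165],-48,-1)
E
```

```text
t 4.55 p [0.5067 0.3804 0.185 ] yaw 4.26 tilt [0.0034 0.0032] F [ 0.84 -0.57 -1.45] op 0.154
0.45071594607027077 0.22395391169764073 -47.80206672388388
0.45050898235714953 0.2234895955685472 -48.0850620380549
0.45111873862778284 0.22472674501202797 -47.92152957008426
now [0.5067 0.3804 0.185 ] rows 7
[[-1, -21.7, -9.7, 2.8, 0.02, -0.04, 7.47], [-1, -22.8, -6.8, 2.8, 0.02, -0.04, 7.47], [-1, -23.5, -3.8, 2.8, 0.02, -0.04, 7.47], [-1, -23.8, -0.7, 2.8, 0.02, -0.04, 7.47], [-1, -23.7, 2.4, 2.8, 0.02, -0.04, 7.47], [-1, -23.2, 5.4, 2.8, 0.02, -0.04, 7.47], [-1, -22.3, 8.4, 2.8, 0.02, -0.04, 7.47]]
```

Emit:
step_arm --increments '[[[-1,-21.7,-9.7,2.8,0,0,7.46],[-1,-22.8,-6.8,2.8,0,0,7.46],[-1,-23.5,-3.8,2.8,0,0,7.46],[-1,-23.8,-0.7,2.8,0,0,7.46],[-1,-23.7,2.4,2.8,0,0,7.46],[-1,-23.2,5.4,2.8,0,0,7.46],[-1,-22.3,8.4,2.8,0,0,7.46],[-1,0,0,0,0,0,0],[-1,0,0,0,0,0,0],[-1,0,0,0,0,0,0]]]'

```text
clock: 5.55
eef_pos: [0.4491, 0.2239, 0.1623]
orientation: [[0.741, 0.672, 0.0], [0.672, -0.741, 0.0], [0.0, -0.0, -1.0]]
contact_force: [-0.6, 0.5, -0.8]
opening: 0.15
```

```bash
python3 - <<'E'
from h import *
f=frame("scene");st();crop(f,270,130,350,240,6,"s8")
f=frame("top");st();crop(f,280,150,400,265,6,"t8")
E
```

```text
t 5.6 p [0.4492 0.2239 0.1623] yaw -47.81 tilt [0.0001 0.0001] F [ 0.7   0.9  -1.25] op 0.152
t 5.65 p [0.4492 0.2238 0.1623] yaw -47.83 tilt [0.0001 0.    ] F [-0.16  0.05 -1.58] op 0.153
```

View pics/s8.png

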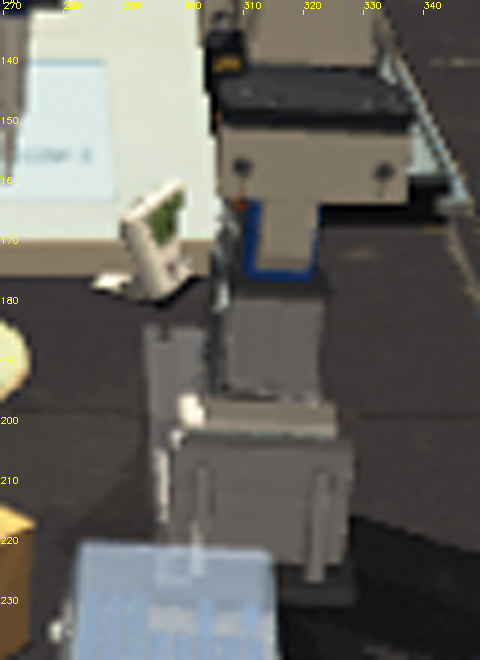

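View pics/t8.png

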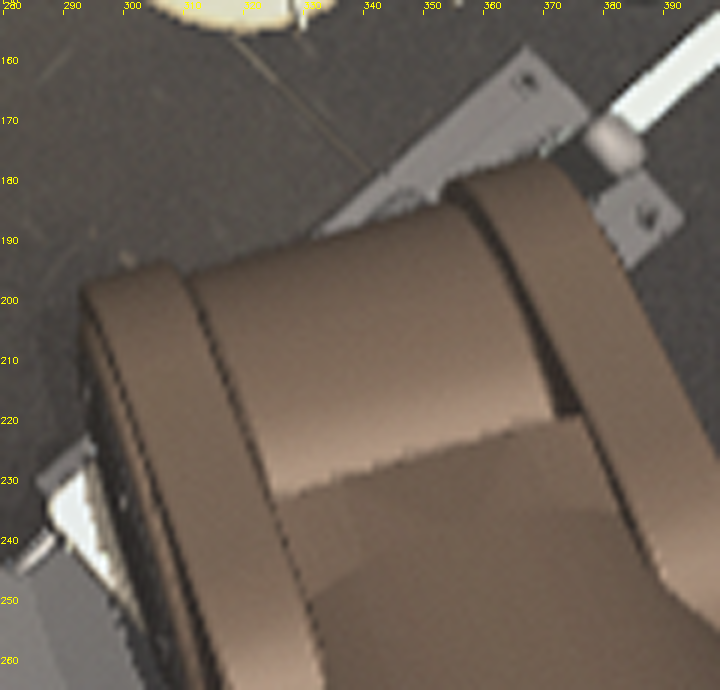

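Emit:
step_arm --increments '[[[-1,0.5,0.6,5,0,0,0],[-1,0.5,0.6,7,0,0,0],[-1,0,0,5,0,0,0],[-1,0,0,4,0,0,0],[-1,0,0,4,0,0,0],[-1,0,0,3,0,0,0],[-1,0,0,0,0,0,0],[-1,0,0,0,0,0,0]]]'

```text
clock: 6.45
eef_pos: [0.4507, 0.2228, 0.1344]
orientation: [[0.743, 0.67, 0.0], [0.67, -0.743, 0.0], [0.0, 0.0, -1.0]]
contact_force: [0.1, 0.7, -0.3]
opening: 0.154
```

```bash
python3 - <<'E'
from h import *
f=frame("scene");st();crop(f,280,140,340,220,8,"s9")
st()
E
```

```text
t 6.5 p [0.4507 0.2228 0.1345] yaw -47.95 tilt [0.0002 0.0001] F [-0.15  0.51 -0.66] op 0.15
t 6.5 p [0.4507 0.2228 0.1345] yaw -47.95 tilt [0.0002 0.0001] F [-0.15  0.51 -0.66] op 0.15
```

View pics/s9.png

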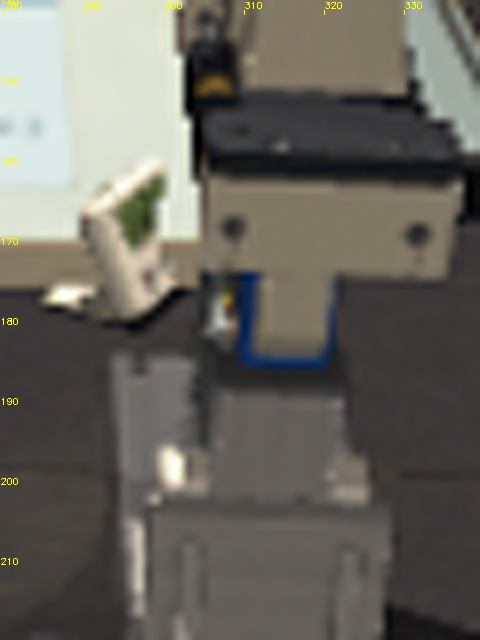

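Emit:
step_arm --increments '[[[-1,1,0,4,0,0,0],[-1,1,0,4,0,0,0],[-1,0.5,0,4,0,0,0],[-1,0,0,4,0,0,0],[-1,0,0,4,0,0,0],[-1,0,0,0,0,0,0]]]'

```text
clock: 7.1
eef_pos: [0.4521, 0.2242, 0.1137]
orientation: [[0.743, 0.67, -0.001], [0.67, -0.743, -0.001], [-0.001, -0.0, -1.0]]
contact_force: [-0.4, 0.9, -1.0]
opening: 0.154
```

```bash
python3 - <<'E'
from h import *
f=frame("scene");st();crop(f,280,140,340,220,8,"s10")
E
```

```text
t 7.15 p [0.4523 0.2243 0.114 ] yaw -47.95 tilt [-0.0005 -0.0005] F [ 0.58  0.38 -1.32] op 0.152
```

View pics/s10.png

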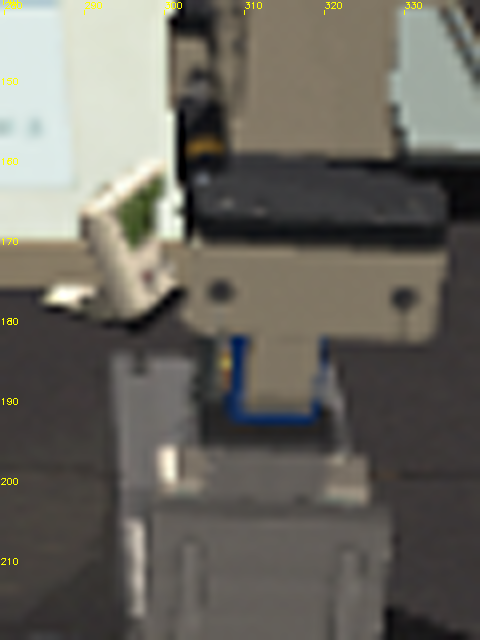

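Emit:
step_arm --increments '[[[-1,0,0,5,0,0,0],[-1,0,0,5,0,0,0],[-1,0,0,4,0,0,0],[-1,0,0,3,0,0,0],[-1,0,0,2,0,0,0],[-1,0,0,2,0,0,0],[-1,0,0,1,0,0,0],[-1,0,0,0,0,0,0]]]'

```text
clock: 7.95
eef_pos: [0.4524, 0.2244, 0.0923]
orientation: [[0.743, 0.67, -0.0], [0.67, -0.743, -0.0], [-0.0, -0.0, -1.0]]
contact_force: [0.1, -0.7, -1.6]
opening: 0.155
```

```bash
python3 - <<'E'
from h import *
f=frame("scene");st();crop(f,280,140,340,220,8,"s11")
E
```

```text
t 8.0 p [0.4525 0.2245 0.0924] yaw -47.95 tilt [0.0001 0.    ] F [-0.13  0.25 -0.62] op 0.15
```

View pics/s11.png

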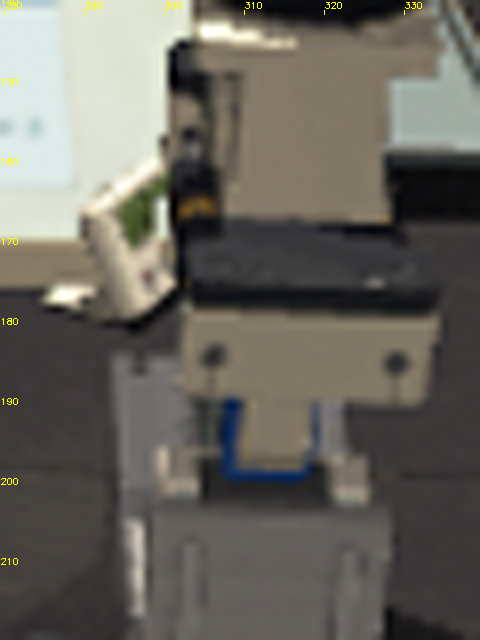

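Emit:
step_arm --increments '[[[-1,0,0,1,0,0,0],[-1,0,0,1,0,0,0],[-1,0,0,0,0,0,0]]]'

```text
clock: 8.3
eef_pos: [0.4526, 0.2245, 0.0912]
orientation: [[0.743, 0.67, 0.0], [0.67, -0.743, 0.001], [0.001, -0.001, -1.0]]
contact_force: [-4.5, -1.3, 12.1]
opening: 0.151
```

Emit:
step_arm --increments '[[[-1,0,0,0.7,0,0,0],[-1,0,0,0,0,0,0]]]'

```text
clock: 8.5
eef_pos: [0.4527, 0.2246, 0.091]
orientation: [[0.743, 0.67, 0.0], [0.67, -0.743, 0.002], [0.001, -0.001, -1.0]]
contact_force: [-5.6, -3.5, 21.9]
opening: 0.149
```

Emit:
step_arm --increments '[[[-1,0,0,-0.7,0,0,0],[-0.4,0,0,0,0,0,0],[-0.4,0,0,0,0,0,0],[-0.4,0,0,0,0,0,0],[-0.4,0,0,0,0,0,0],[-0.4,0,0,-10,0,0,0],[-0.4,0,0,-25,0,0,0],[-0.4,0,0,-40,0,0,0],[-0.4,0,0,-40,0,0,0],[-0.4,0,0,0,0,0,0]]]'

```text
clock: 9.5
eef_pos: [0.4553, 0.2253, 0.2106]
orientation: [[0.743, 0.669, 0.007], [0.669, -0.743, 0.005], [0.008, 0.001, -1.0]]
contact_force: [0.0, -0.7, -0.8]
opening: 0.302
```

```bash
python3 - <<'E'
from h import *
f=frame("scene");st();crop(f,270,120,350,230,6,"s12")
f=frame("top");crop(f,280,150,400,265,6,"t12")
E
```

```text
t 9.55 p [0.454  0.2251 0.2083] yaw -47.95 tilt [0.0042 0.0036] F [-0.54 -0.59  0.37] op 0.303
```

View pics/s12.png

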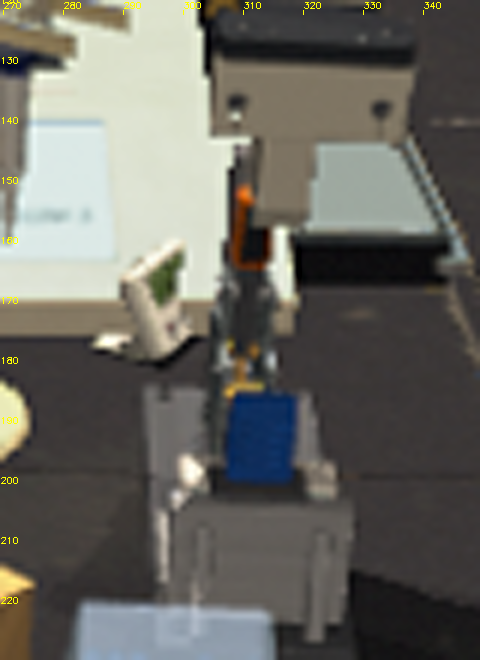

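```bash
python3 - <<'E'
from h import *
st()
plan([.5569,.1063,.215],-47.9,.74,n=5)
E
```

```text
t 9.6 p [0.4529 0.2248 0.2066] yaw -47.94 tilt [0.0017 0.0019] F [-0.48 -0.28 -0.21] op 0.304
now [0.4529 0.2248 0.2066] rows 5
[[0.74, -0.4, 31.5, -1.7, -0.0, -0.03, -0.01], [0.74, -0.4, 31.5, -1.7, -0.0, -0.03, -0.01], [0.74, -0.4, 31.5, -1.7, -0.0, -0.03, -0.01], [0.74, -0.4, 31.5, -1.7, -0.0, -0.03, -0.01], [0.74, -0.4, 31.5, -1.7, -0.0, -0.03, -0.01]]
```

View pics/t12.png

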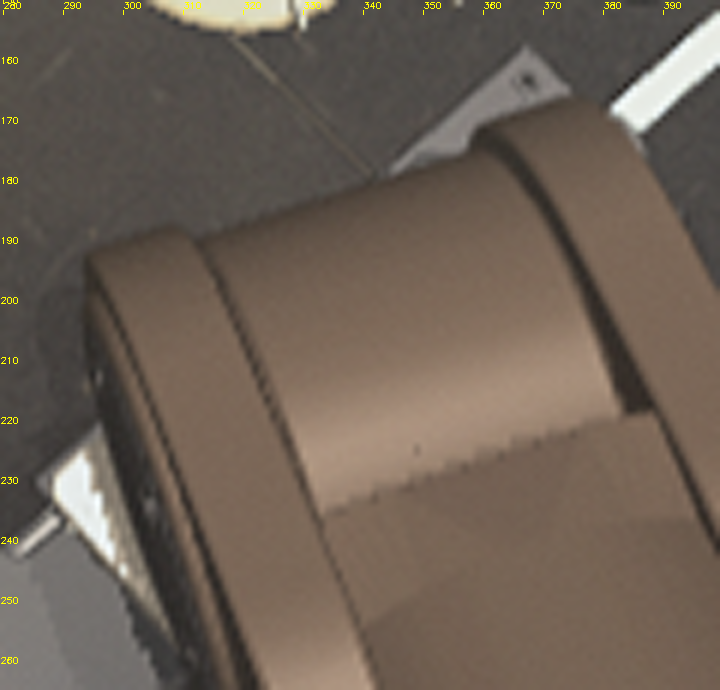

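Emit:
step_arm --increments '[[[0.74,-0.4,31.5,-2,0,0,0],[0.74,-0.4,31.5,-2,0,0,0],[0.74,-0.4,31.5,-2,0,0,0],[0.74,-0.4,31.5,-2,0,0,0],[0.74,-0.4,31.5,-2,0,0,0],[0.74,0,0,0,0,0,0],[0.74,0,0,0,0,0,0],[0.74,0,0,0,0,0,0]]]' --grip_force 10

```text
clock: 10.4
eef_pos: [0.5554, 0.1071, 0.2144]
orientation: [[0.742, 0.671, -0.002], [0.671, -0.742, 0.0], [-0.002, -0.001, -1.0]]
contact_force: [0.0, 1.0, -0.0]
opening: 0.867
```

```bash
python3 - <<'E'
from h import *
f=frame("scene");st();crop(f,270,70,360,230,5,"s13")
f=frame("top");st();crop(f,280,150,400,265,6,"t13")
p=[.5267,.1397,np.radians(132.1)];c,s=np.cos(p[2]),np.sin(p[2])
o=np.array(env.observe()["eef_pos"][:2])-p[:2]; print("tcp press",c*o[0]+s*o[1],-s*o[0]+c*o[1])
E
```

```text
t 10.45 p [0.5555 0.1073 0.2146] yaw -47.85 tilt [-0.0017  0.0001] F [ 0.17 -0.24 -1.56] op 0.867
t 10.5 p [0.5556 0.1074 0.2148] yaw -47.84 tilt [-0.0013  0.0003] F [-0.2   0.5  -0.31] op 0.869
tcp press -0.04335773935834723 0.0002540101914821971
```

View pics/s13.png

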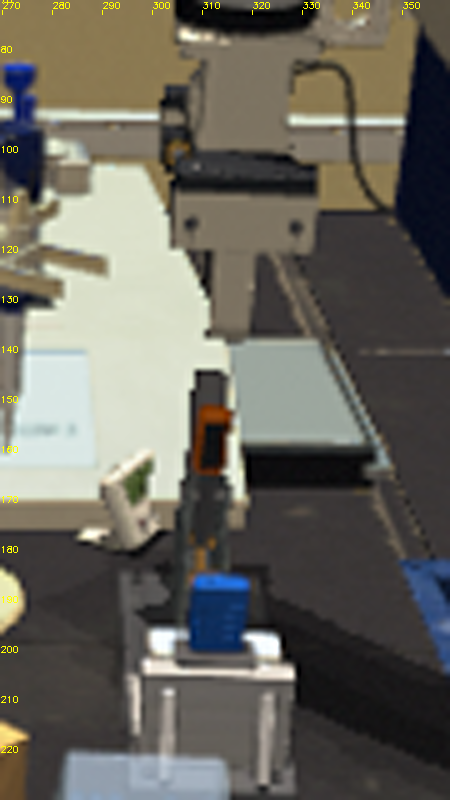

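View pics/t13.png

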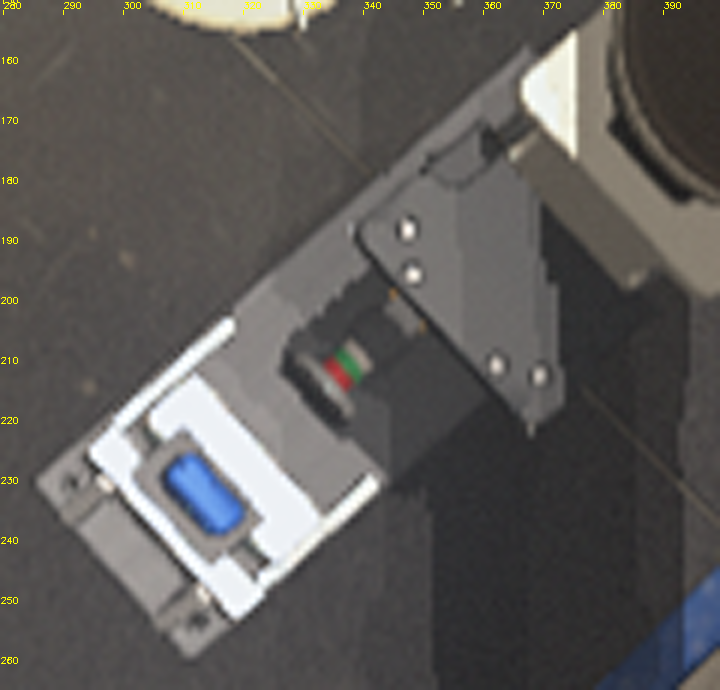

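```bash
python3 - <<'E'
from h import *
f=frame("scene");crop(f,295,130,335,200,11,"s14")
p=[.5267,.1397,np.radians(132.1)];c,s=np.cos(p[2]),np.sin(p[2])
W=lambda x,y,z:[p[0]+c*x-s*y,p[1]+s*x+c*y,z]
for q in[(-.008,.01,.164),(-.008,-.01,.164),(-.008,.01,.118),(-.008,-.01,.118),(-.066,.011,.168),(-.066,-.011,.168)]: print(q,proj(f,[W(*q)]))
print(env.observe()["eef_pos"])
E
```

```text
(-0.008, 0.01, 0.164) [[316.10637428 151.02562048]]
(-0.008, -0.01, 0.164) [[309.005914   150.75119824]]
(-0.008, 0.01, 0.118) [[314.7913167  165.86166454]]
(-0.008, -0.01, 0.118) [[307.8165103  165.58605936]]
(-0.066, 0.011, 0.168) [[315.18477573 142.19042842]]
(-0.066, -0.011, 0.168) [[307.689818   141.90459536]]
[0.55575335 0.10731375 0.21502953]
```

View pics/s14.png

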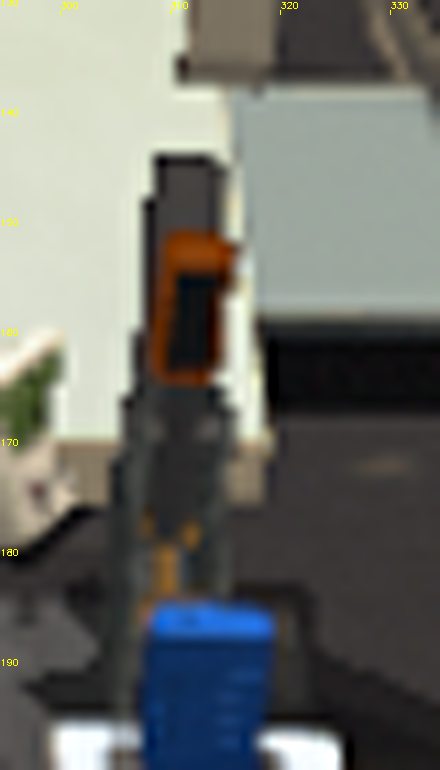

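Emit:
step_arm --increments '[[[0.74,0,0,20,0,0,0],[0.74,0,0,25,0,0,0],[0.74,0,0,20,0,0,0],[0.74,0,0,10,0,0,0],[0.74,0,0,0,0,0,0],[0.74,0,0,0,0,0,0]]]'

```text
clock: 11.15
eef_pos: [0.5561, 0.1067, 0.1407]
orientation: [[0.742, 0.67, -0.001], [0.67, -0.742, 0.0], [-0.0, -0.001, -1.0]]
contact_force: [-2.0, 1.4, -1.1]
opening: 0.868
```

```bash
cat >> h.py <<'E'
def look(k):
    f=frame("top");st()
    c1=f["color"][185:255,285:365,::-1]; c1=cv2.resize(c1,None,fx=9,fy=8.5,interpolation=cv2.INTER_CUBIC); cv2.imwrite(f"pics/{k}t.png",c1)
E
python3 - <<'E'
from h import *
f=frame("scene");crop(f,270,90,360,230,5,"s15");look("a")
E
```

```text
t 11.25 p [0.5563 0.1067 0.141 ] yaw -47.91 tilt [-0.      0.0008] F [-2.2   1.71 -1.49] op 0.871
```

View pics/s15.png

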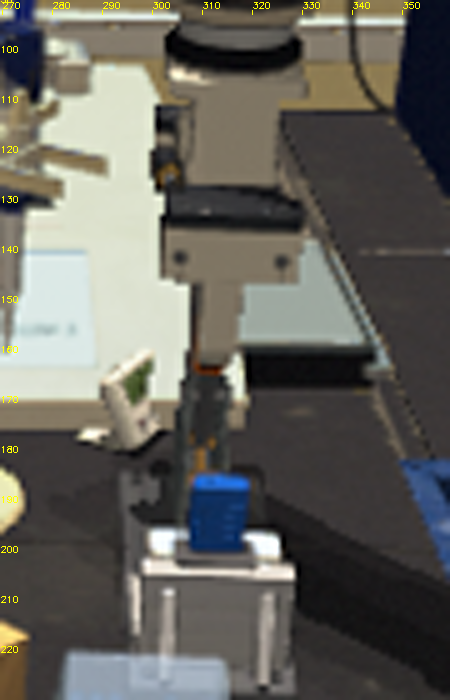

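View pics/at.png

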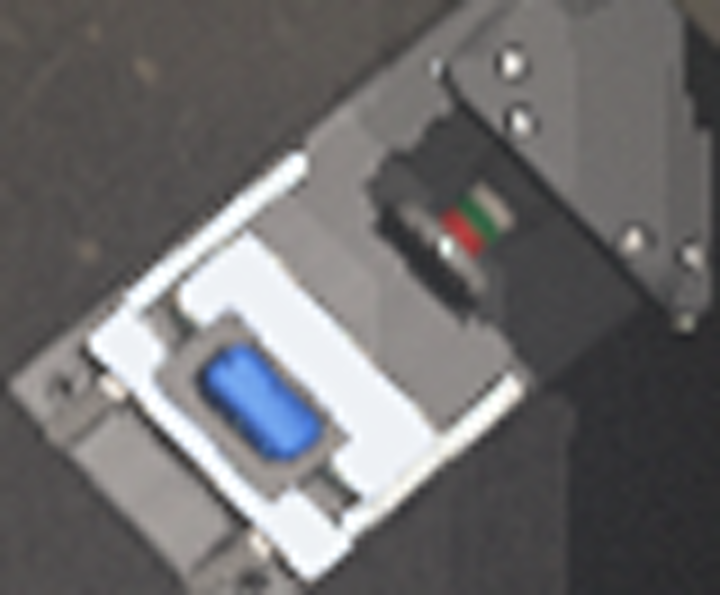

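Emit:
step_arm --increments '[[[1,0,-2.5,0,0,0,0],[1,0,0,0,0,0,0],[1,0,0,0,0,0,0],[1,0,0,0,0,0,0]]]'

```text
clock: 11.65
eef_pos: [0.5551, 0.1079, 0.1407]
orientation: [[0.743, 0.67, 0.001], [0.67, -0.743, 0.0], [0.001, 0.0, -1.0]]
contact_force: [-0.3, -0.3, 0.2]
opening: 1.0
```

Emit:
step_arm --increments '[[[0.5,0,0,0,0,0,0],[0.5,0,0,0,0,0,0],[0.5,0,0,0,0,0,0]]]'

```text
clock: 11.95
eef_pos: [0.5543, 0.1085, 0.1403]
orientation: [[0.742, 0.67, -0.001], [0.67, -0.742, 0.001], [-0.0, -0.001, -1.0]]
contact_force: [-4.5, 3.3, 3.6]
opening: 0.792
```

Emit:
step_arm --increments '[[[0.2,0,0,0,0,0,0],[0.2,0,0,0,0,0,0],[0.2,0,0,0,0,0,0]]]'

```text
clock: 12.25
eef_pos: [0.554, 0.1094, 0.1403]
orientation: [[0.742, 0.671, -0.002], [0.671, -0.742, 0.002], [-0.0, -0.002, -1.0]]
contact_force: [-3.6, 3.8, 3.8]
opening: 0.61
```

```bash
python3 - <<'E'
from h import *
look("b")
E
```

```text
t 12.3 p [0.554  0.1092 0.1403] yaw -47.88 tilt [-0.0015  0.0014] F [-3.78  3.37  3.62] op 0.6
```

View pics/bt.png

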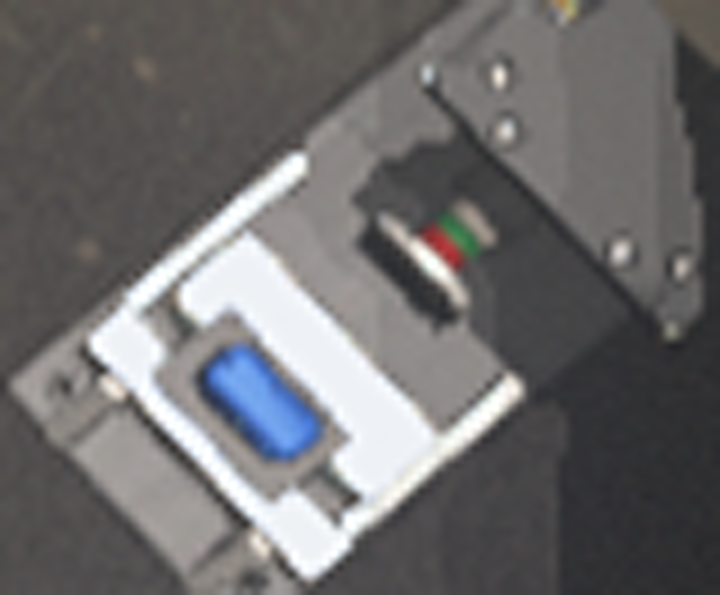

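Emit:
step_arm --increments '[[[0,0,0,0,0,0,0],[-0.05,0,0,0,0,0,0],[-0.1,0,0,0,0,0,0],[-0.1,0,0,0,0,0,0]]]'

```text
clock: 12.7
eef_pos: [0.5566, 0.1063, 0.1406]
orientation: [[0.744, 0.669, 0.004], [0.669, -0.744, -0.002], [0.001, 0.004, -1.0]]
contact_force: [6.2, -3.9, -3.7]
opening: 0.483
```

```bash
python3 - <<'E'
from h import *
look("c")
E
```

```text
t 12.75 p [0.5567 0.1063 0.1405] yaw -48.03 tilt [ 0.0035 -0.002 ] F [ 5.81 -3.41 -3.64] op 0.477
```

View pics/ct.png

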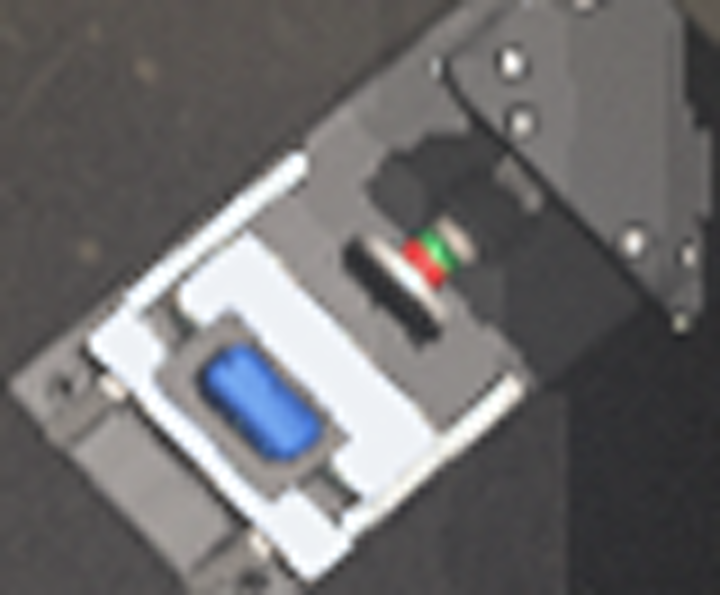

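Emit:
step_arm --increments '[[[1,0,1.5,0,0,0,0],[1,0,0,0,0,0,0],[1,0,0,0,0,0,0],[1,0,0,0,0,0,0],[1,0,0,0,0,0,0],[1,0,0,0,0,0,0]]]'

```text
clock: 13.35
eef_pos: [0.5559, 0.1069, 0.1404]
orientation: [[0.743, 0.67, 0.0], [0.67, -0.743, -0.0], [0.0, 0.0, -1.0]]
contact_force: [0.4, -0.1, -0.5]
opening: 0.953
```

```bash
python3 - <<'E'
from h import *
look("d")
E
```

```text
t 13.4 p [0.5559 0.1069 0.1404] yaw -47.95 tilt [0.0001 0.    ] F [-0.21  0.34 -0.09] op 0.978
```

Emit:
step_arm --increments '[[[0.5,0,0,0,0,0,0],[0.3,0,0,0,0,0,0],[0.15,0,0,0,0,0,0],[0,0,0,0,0,0,0],[-0.1,0,0,0,0,0,0],[-0.1,0,0,0,0,0,0]]]'

```text
clock: 14.0
eef_pos: [0.5551, 0.1081, 0.1403]
orientation: [[0.742, 0.671, -0.001], [0.671, -0.742, 0.001], [-0.0, -0.002, -1.0]]
contact_force: [3.0, -3.8, -3.6]
opening: 0.532
```

```bash
python3 - <<'E'
from h import *
look("e")
E
```

```text
t 14.05 p [0.5562 0.1069 0.1404] yaw -47.92 tilt [ 0.0009 -0.0002] F [ 6.   -4.28 -3.94] op 0.502
```

View pics/dt.png

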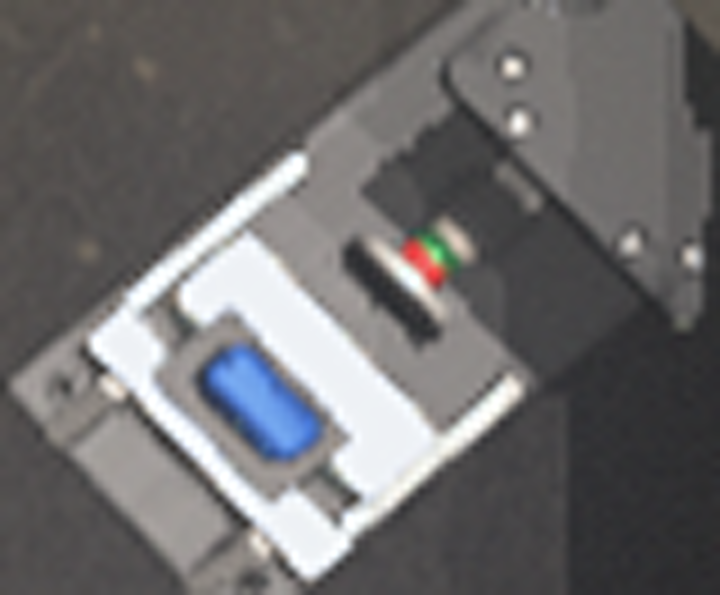

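View pics/et.png

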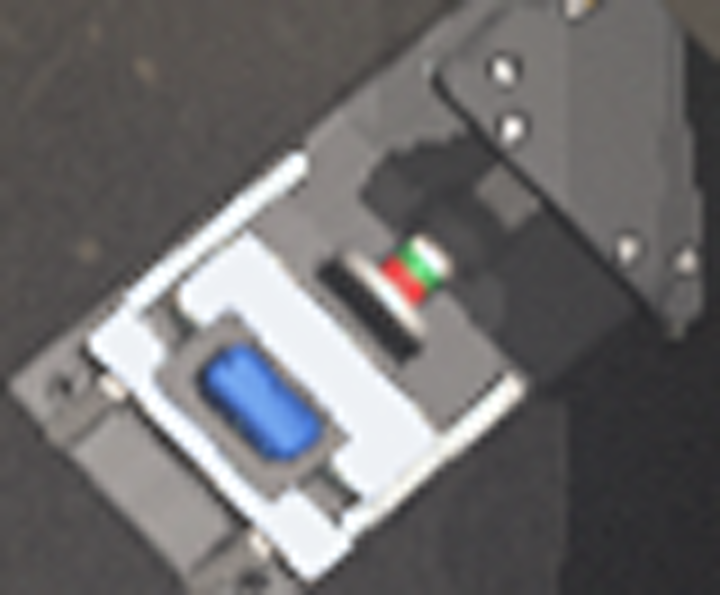

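Emit:
step_arm --increments '[[[-0.1,0,1,0,0,0,0],[-0.12,0,0.5,0,0,0,0],[-0.12,0,0,0,0,0,0]]]'

```text
clock: 14.35
eef_pos: [0.5572, 0.1057, 0.1405]
orientation: [[0.743, 0.67, 0.001], [0.67, -0.743, 0.0], [0.001, 0.0, -1.0]]
contact_force: [1.4, 0.1, 1.6]
opening: 0.458
```

Emit:
step_arm --increments '[[[1,0,0,0,0,0,0],[1,0,0,0,0,0,0],[1,0,0,0,0,0,0],[1,0,0,0,0,0,0],[1,0,0,0,0,0,0],[1,0,0,0,0,0,0],[1,0,0,0,0,0,0]]]'

```text
clock: 15.05
eef_pos: [0.5569, 0.1056, 0.1404]
orientation: [[0.743, 0.67, 0.0], [0.67, -0.743, -0.0], [0.0, 0.0, -1.0]]
contact_force: [-0.2, -0.1, -0.5]
opening: 0.988
```

```bash
python3 - <<'E'
from h import *
look("f")
E
```

```text
t 15.1 p [0.5569 0.1057 0.1404] yaw -47.95 tilt [ 0.0003 -0.    ] F [ 0.06 -0.21 -0.37] op 0.993
```

View pics/ft.png

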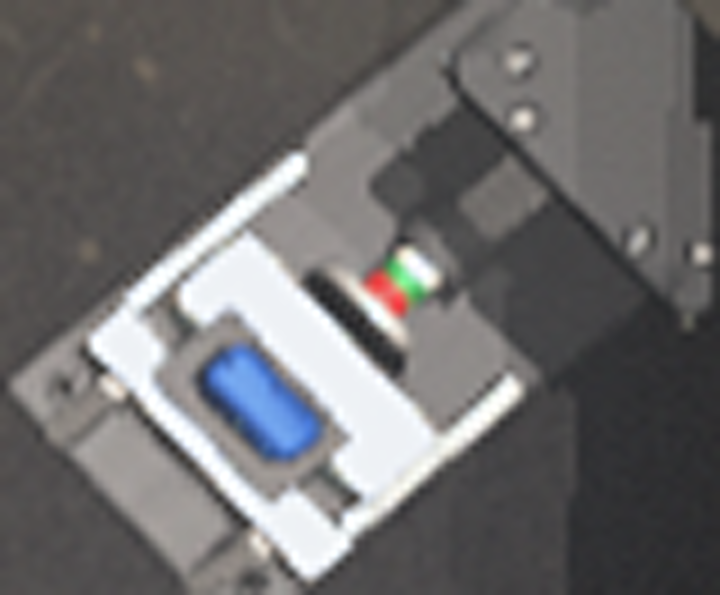

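```bash
python3 - <<'E'
from h import *
f=frame("top")
p=[.5267,.1397,np.radians(132.1)];c,s=np.cos(p[2]),np.sin(p[2])
def pf(u,v,z,fx=9,fy=8.5):
    o=ray(f,285+u/fx-.5,185+v/fy-.5,z)[:2]-p[:2]; return np.round([(c*o[0]+s*o[1])*1e3,(-s*o[0]+c*o[1])*1e3],1)
print("pad front top edge",pf(348,330,.0585),"block rear top",pf(250,237,.07),pf(437,435,.07))
print("collar dark mouth/white edge",pf(435,262,.05),"green c",pf(407,277,.05))
crop(f,305,195,350,240,14,"z1")
E
```

```text
pad front top edge [82.  -0.6] block rear top [ 85.  -33.5] [85.  32.2]
collar dark mouth/white edge [53.9  0.7] green c [61.5 -0.9]
```

View pics/z1.png

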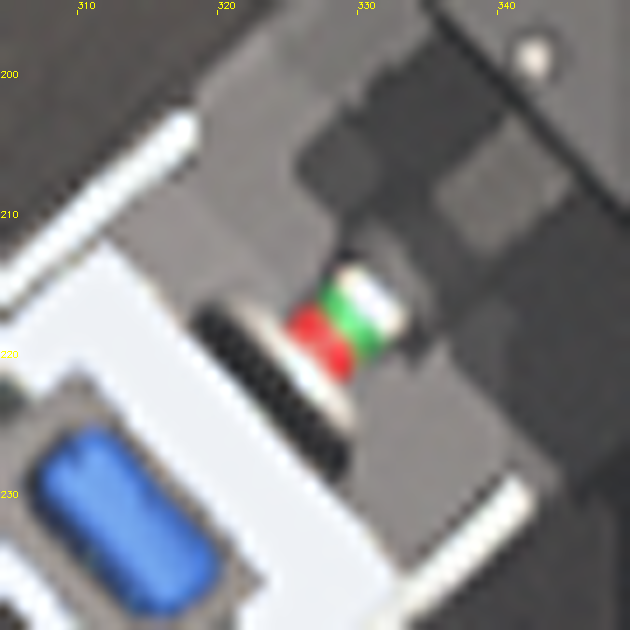

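Emit:
step_arm --increments '[[[0.6,0,0,0,0,0,0],[0.4,0,0,0,0,0,0],[0.3,0,0,0,0,0,0],[0.2,0,0,0,0,0,0],[0.12,0,0,0,0,0,0],[0.12,0,0,0,0,0,0]]]'

```text
clock: 15.75
eef_pos: [0.5562, 0.1069, 0.1403]
orientation: [[0.742, 0.671, -0.001], [0.671, -0.742, 0.001], [-0.0, -0.002, -1.0]]
contact_force: [-3.3, 4.8, 4.2]
opening: 0.57
```

```bash
cat >> h.py <<'E'
def z(k):
    f=frame("top");st(); crop(f,290,195,350,250,11,k)
E
python3 - <<'E'
from h import *
z("z2")
E
```

```text
t 15.8 p [0.5562 0.1069 0.1403] yaw -47.89 tilt [-0.0011  0.0012] F [-2.72  3.45  3.59] op 0.561
```

View pics/z2.png

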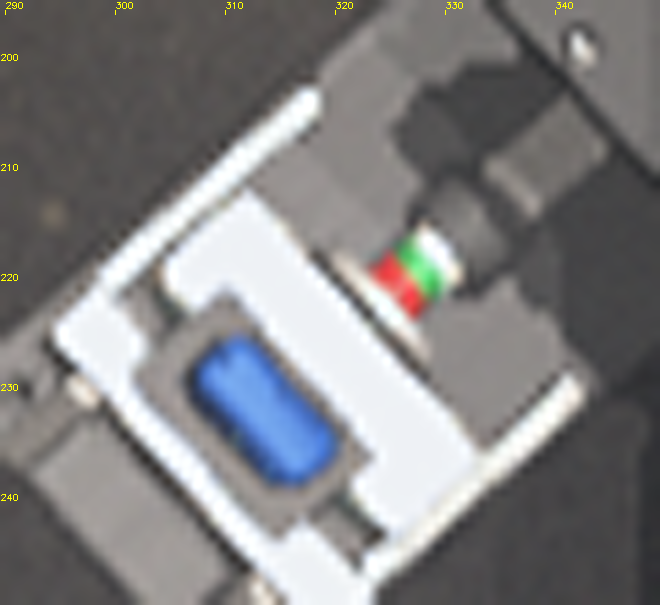

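Emit:
step_arm --increments '[[[0.06,0,0,0,0,0,0],[0,0,0,0,0,0,0],[-0.05,0,0,0,0,0,0],[-0.1,0,0,0,0,0,0],[-0.12,0,0,0,0,0,0]]]'

```text
clock: 16.3
eef_pos: [0.557, 0.106, 0.1405]
orientation: [[0.742, 0.67, 0.0], [0.67, -0.742, 0.0], [0.001, -0.0, -1.0]]
contact_force: [-0.1, 1.9, 2.8]
opening: 0.467
```

```bash
python3 - <<'E'
from h import *
z("z3")
E
```

```text
t 16.35 p [0.557  0.106  0.1405] yaw -47.94 tilt [0.0004 0.0003] F [0.3  2.58 1.89] op 0.471
```

View pics/z3.png

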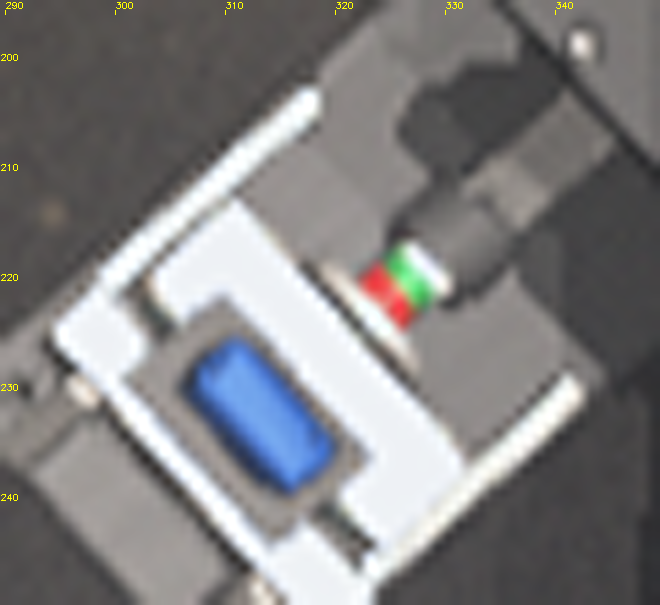

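Emit:
step_arm --increments '[[[1,0,0,0,0,0,0],[1,0,0,0,0,0,0],[1,0,0,0,0,0,0],[1,0,0,0,0,0,0],[1,0,0,0,0,0,0],[1,0,0,0,0,0,0],[1,0,0,0,0,0,0]]]'

```text
clock: 17.05
eef_pos: [0.5569, 0.1056, 0.1404]
orientation: [[0.743, 0.67, 0.0], [0.67, -0.743, -0.0], [0.0, 0.0, -1.0]]
contact_force: [0.5, -0.0, 0.6]
opening: 0.989
```

Emit:
step_arm --increments '[[[0.6,0,0,0,0,0,0],[0.5,0,0,0,0,0,0],[0.4,0,0,0,0,0,0],[0.3,0,0,0,0,0,0],[0.25,0,0,0,0,0,0],[0.25,0,0,0,0,0,0]]]'

```text
clock: 17.65
eef_pos: [0.5554, 0.1078, 0.1403]
orientation: [[0.741, 0.671, -0.003], [0.671, -0.741, 0.002], [-0.0, -0.004, -1.0]]
contact_force: [-6.7, 6.6, 7.7]
opening: 0.624
```

```bash
python3 - <<'E'
from h import *
z("z4")
E
```

```text
t 17.7 p [0.5554 0.1079 0.1404] yaw -47.84 tilt [-0.0027  0.0025] F [-7.    6.17  6.62] op 0.624
```

View pics/z4.png

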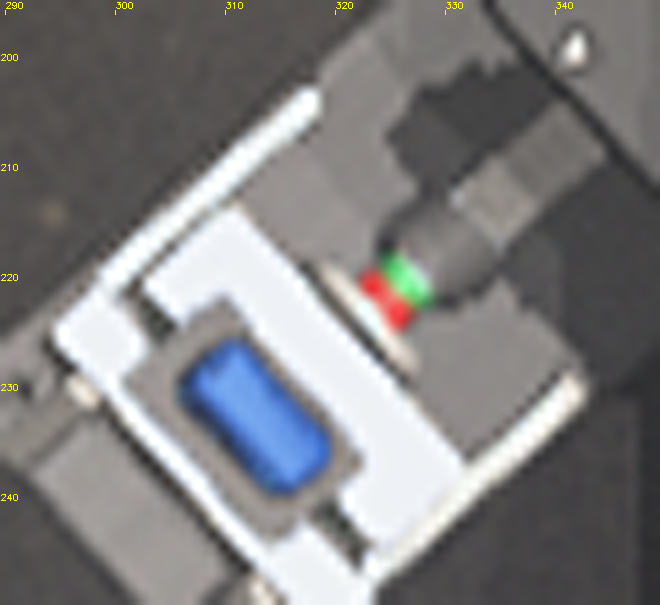

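Emit:
step_arm --increments '[[[0.2,0,0,0,0,0,0],[0.15,0,0,0,0,0,0],[0.12,0,0,0,0,0,0],[0.12,0,0,0,0,0,0],[0.12,0,0,0,0,0,0]]]' --grip_force 14

```text
clock: 18.2
eef_pos: [0.5552, 0.1082, 0.1404]
orientation: [[0.741, 0.671, -0.003], [0.671, -0.741, 0.003], [-0.0, -0.004, -1.0]]
contact_force: [-7.3, 7.3, 7.9]
opening: 0.558
```

```bash
python3 - <<'E'
from h import *
z("z5")
E
```

```text
t 18.25 p [0.5552 0.1082 0.1404] yaw -47.83 tilt [-0.0031  0.0029] F [-8.19  7.13  7.93] op 0.561
```

View pics/z5.png

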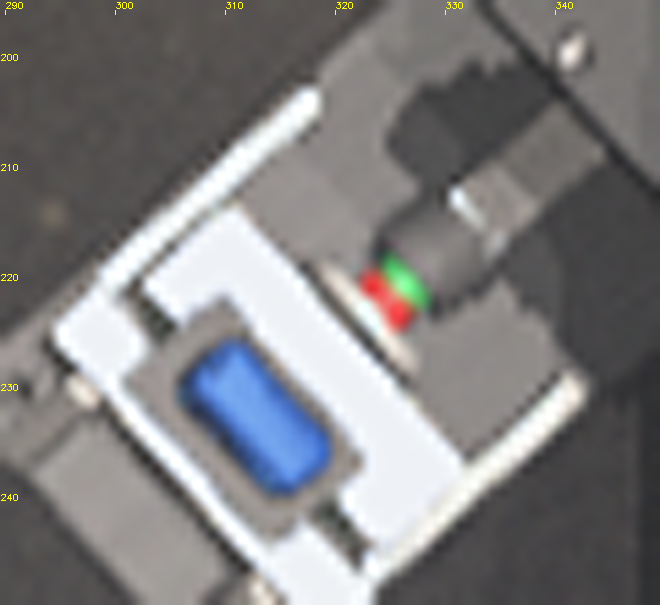

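Emit:
step_arm --increments '[[[0.08,0,0,0,0,0,0],[0.05,0,0,0,0,0,0],[0.05,0,0,0,0,0,0],[0.05,0,0,0,0,0,0],[0.05,0,0,0,0,0,0]]]'

```text
clock: 18.75
eef_pos: [0.5554, 0.108, 0.1404]
orientation: [[0.741, 0.671, -0.003], [0.671, -0.741, 0.003], [-0.0, -0.004, -1.0]]
contact_force: [-6.0, 6.7, 8.3]
opening: 0.528
```

```bash
python3 - <<'E'
from h import *
z("z6")
f=frame("scene");crop(f,270,100,350,230,6,"s20")
f=frame("top");p=[.5267,.1397,np.radians(132.1)];c,s=np.cos(p[2]),np.sin(p[2])
def pf(u,v,zz):
    o=ray(f,290+u/11-.5,195+v/11-.5,zz)[:2]-p[:2]; return np.round([(c*o[0]+s*o[1])*1e3,(-s*o[0]+c*o[1])*1e3],1)
print("block rear top",pf(236,205,.07),pf(465,462,.07),"gauge top",pf(258,418,.117))
E
```

```text
t 18.8 p [0.5554 0.108  0.1404] yaw -47.84 tilt [-0.0026  0.0026] F [-7.5   7.23  7.12] op 0.527
block rear top [ 88.2 -34.2] [88.2 31.7] gauge top [115.9  -2.4]
```

View pics/z6.png

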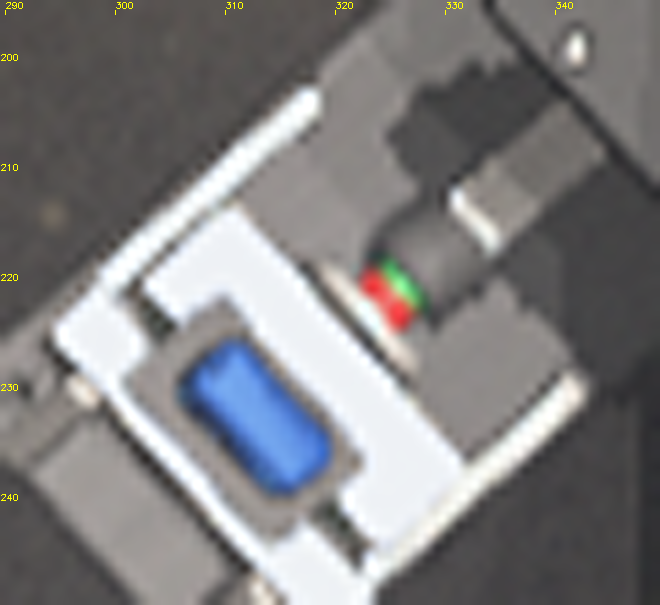

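View pics/s20.png

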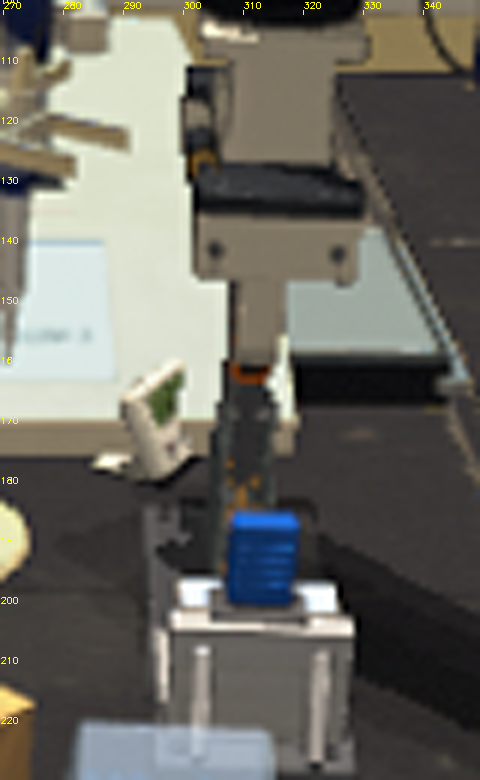

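Emit:
step_arm --increments '[[[0.05,0,0,0,0,0,0],[0.05,0,0,0,0,0,0],[0.05,0,0,0,0,0,0],[0.05,0,0,0,0,0,0],[0.05,0,0,0,0,0,0],[0.05,0,0,0,0,0,0]]]'

```text
clock: 19.5
eef_pos: [0.5555, 0.108, 0.1404]
orientation: [[0.741, 0.671, -0.003], [0.671, -0.741, 0.003], [-0.0, -0.004, -1.0]]
contact_force: [-8.2, 6.1, 7.5]
opening: 0.529
```

```bash
python3 - <<'E'
from h import *
z("z7")
E
```

```text
t 19.55 p [0.5554 0.108  0.1404] yaw -47.84 tilt [-0.0026  0.0027] F [-7.02  7.04  6.66] op 0.526
```

View pics/z7.png

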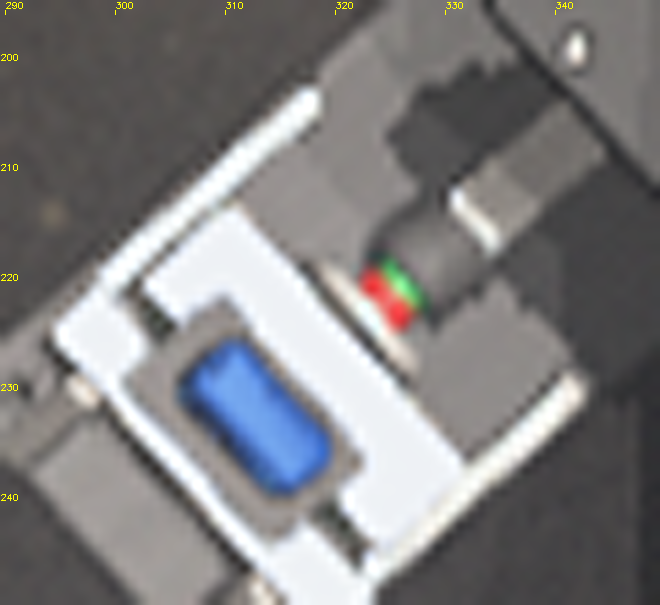

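The picture is steady. The sleeve mouth at about (325, 218) px stands in the green band, with roughly half of the green showing and all of the red. The block is against the blade and the gauge is seated.

```bash
python3 -c "
from bench import env
print(env.close_job())"
```

```text
the job is handed in; nothing more can be done
None
```

The job is handed in at about 19.6 s on the robot's clock, with the arm still holding the trigger squeezed. The system reports no verdict, so what follows is from my own last checks.

- **Gauge:** I took the blue gauge from the stand and lowered it into the gap until its shoulder met the plate. Contact came about where the stated sizes predicted, with the tool at 0.091 m. I released it before any pumping, and it stood upright in both camera views.
- **Pumping:** Three full strokes brought the pad up to the block and pushed the block most of the way. On the fourth I stopped part-way and kept hold.
- **Final hold:** The sleeve mouth stands about mid-green. I estimate the stem has sunk about 7 mm by eye, since no direct reading is available. All of the red was still showing.
- **Block:** Its rear face measured 88.2 mm in the press frame, against 88 mm when it is home on the 6 mm blade.
- **Steadiness:** Net force along the press was about 10 N. That force, the gripper opening and the picture did not change over the last 0.8 s.

**Where things disagreed:**
- **Trigger position:** The trigger stood about 4 mm further forward than my camera estimate, so the front finger brushed it on the way in, at under 3 N. I opened wider and shifted before pumping.
- **Handle contact:** On the first two strokes the rear finger pushed the handle with about 7 N until I recentred.
- **Gauge x:** My last top-view reading put the gauge's top at about 115.9 mm. The seated, block-home geometry gives 115 mm, and the accepted range is 106 to 119 mm.

I did not measure the positions of the yellow and red gauges, the bottles and the flask again at the end. The arm never reached for them, and the last pictures show no sign of contact.

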